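# Divert the glass marbles into the other box

### The job

On the mosaic table a small wooden feeder holds four glass marbles behind a sliding shutter, above a seesaw trough that leans towards one of two cardboard boxes. Press the raised end of the seesaw down so that it tips over to the other side, and only then push the shutter's upright tab sideways, to the robot's left as far as it goes, so that all four marbles run down into that other box. Pick nothing up, do not touch the marbles, and leave the nippers, the flask and the glue jar where they are.

Things in the scene. Friction and masses are not known exactly. Their poses are not given: they have to be found in the camera images.
- stand: Fixed plywood feeder; origin on the table straight below the middle of the seesaw's pivot. Its x points away from the robot, its y to the robot's left (yaw within 0.2 rad). Base board 290 x 200 x 12 mm; pivot posts 110 mm high. The feed chute lies behind the seesaw over x = 12 to 205 mm, 36 mm wide, its walls rising from 158 mm above the table at the seesaw to 192 mm at the far end.
- seesaw (a joint): Tilt in rad about the stand's x: +0.25 (stop) = left (+y) end up, trough runs to the right box; -0.25 (stop) = right end up, runs to the left box. Trough 240 mm along y, 48 wide, pivot 100 mm above the table. A steel weight on a rod above the pivot (top 182 mm above the table) makes it flop to the nearer stop (at the start it may still be tipping, for half a second); pressing takes under 1 N.
- left_ear (a point): Middle of the top of the flat press ear (40 mm along x, 44 along y, 8 thick) on the robot's side of the seesaw's left end; moves with the seesaw. In the seesaw's frame: 44 mm to the robot's side, 96 mm left of and 32 mm above the pivot. About 155 mm above the table when up, 107 when down. The ear joins the 32 mm high trough wall, whose top is level with it, 20 mm from its middle.
- right_ear (a point): The same on the seesaw's right end, 96 mm right of the pivot.
- shutter (a joint): Slide of the shutter in m along the stand's +y (robot's left): 0 to 0.006 at the start, shut; 0.045 fully open, at its stop. It stays where it is left; pushing takes 1 to 2 N. Marbles begin to pass at about 0.04.
- shutter_tab (a point): Point inside the shutter's upright wooden tab, 20 mm below its top, 30 mm above its lower end, on its middle line. The tab is 12 mm thick along y, 24 along x, 50 high, leans 10 degrees to the robot, top about 220 mm above the table. It stands on a thin metal plate (34 mm wide) that closes the chute; its lower end is just above the chute's side walls.
- left_box: Fixed open cardboard box at the seesaw's left end, 130 mm along x, 180 mm along y, 50 mm high, walls 4 mm; origin at the centre of its underside.
- right_box: The same box at the seesaw's right end.
- nippers: Bystander: tile nippers with blue handles, lying flat, 185 mm long, 14 mm high; origin between the handles on the table.
- flask: Bystander: steel drinking flask, 72 mm diameter, 210 mm high; origin at the centre of its foot.
- glue_jar: Bystander: white glue jar, 70 mm diameter, 80 mm high; origin at the centre of its foot.
- marble1_center (a point): Centre of glass marble 1, 22 mm diameter, 14 g. The four start in a row in the feed chute, behind the shutter, number 1 counted from the shutter.
- marble2_center (a point): Centre of glass marble 2, 22 mm diameter, 14 g. The four start in a row in the feed chute, behind the shutter, number 2 counted from the shutter.
- marble3_center (a point): Centre of glass marble 3, 22 mm diameter, 14 g. The four start in a row in the feed chute, behind the shutter, number 3 counted from the shutter.
- marble4_center (a point): Centre of glass marble 4, 22 mm diameter, 14 g. The four start in a row in the feed chute, behind the shutter, number 4 counted from the shutter.
Mind the look-alikes: they are no part of the job. Leave any purple or yellow look-alike of the right_box alone.

How it is judged:
By the outcome, as a careful person would: the job done as asked, in the order asked, and still so for the second after the job is handed in, with the robot touching nothing.
It also fails if it takes over 48 s, if anything falls off the work surface, if the arm or the gripper's body presses on something with over 40 N, if the wrist force passes 120 N, or if a joint passes its speed limit or range.

### The arm

A 6-joint arm with a two-finger parallel gripper is mounted at the origin on the work surface. World frame = base frame: x ahead of the robot, y to its left, z up, the work surface at z = 0. Lengths are in m, angles in rad, forces in N, time in s.
With the tool pointing down it reaches from about 0.25 to 0.725 m from the base axis. Payload 4 kg.
Tool frame: the origin (TCP) lies midway between the tips of the shut fingers; the grasp point (between the pads) lies 19 mm behind it; z points along the fingers, y is the direction in which the jaws open and shut (so a half turn about z gives the same grasp; the last joint's range is limited). The gripper opens to 85 mm and grips with 20 to 120 N. Pads are 22 mm wide; open, the fingers measure 114 mm over their backs; the gripper's body (76 mm by 85 mm) begins 54 mm behind the grasp point. The pads swing forward as they close: fully open they stand 13 mm farther back than shut.
Start: joints at [-1.137, 0.241, 0.005, 1.335, 0, 1.571], TCP at [0.21, -0.454, 0.231] pointing down, gripper open.
Joint ranges: [-2.72, 2.72], [-1.05, 1.87], [-1.09, 1.28], [-1.99, 2.15], [-1.42, 1.44], [-3.14, 3.14]. Speed limits (rad/s): [2.79, 2.79, 3.14, 3.14, 3.14, 3.14].

### API

Orientations are given as a unit quaternion [x, y, z, w].
In Python, from workcell import get_obs, camera, camera_model, job_done, masks_of gives the robot as it stands.
- The arm moves only by the tool jog_arm, never from a script. Its argument "deltas" is a list that holds one entry, the list of rows, each a list of 7 numbers: the shift along the tool's x, y, z in mm, then the turn, a rotation vector about the tool's x, y, z in degrees, then the finger opening in mm, from 0 to 85.4. A call has 1 to 5 rows; each row shifts and turns the pose as measured when the row begins, along the tool's axes as they then stand; what a row does not reach is not made up. A row lasts 1/10 s, in which the tool goes at most 50 mm and 8.59 degrees, less where a joint would pass 70% of its speed; a pose out of reach is approached as far as the arm can. A call with a gripper value outside its range is refused whole. The fingers move at their own pace and stop on an object; the grip force is fixed at half the most. Time passes only in rows, so rows that do not move let the fingers close. It gives the time, the measured TCP pose, the force and the opening at its end, in the units of the state.
- get_obs(): the state, without advancing time (a new reading comes with each control period).
- camera(name): name is "side" or "top"; returns the picture (400x640x3 uint8, red, green, blue); there is no depth.
- camera_model(name): a dict with "fovy" (degrees; the focal length in pixels is half the picture's height over the tangent of half this angle, whatever the lens; pixels are square), "cx", "cy" (the principal point, pixels), "pose" (4x4, takes a point from camera to world coordinates). Camera axes: x right, y down, z forward; pixel columns grow to the right and rows downward; lengths in m; the calibration is good to about 2 mm. A picture is of the moment at which its call begins. camera_model takes no time and is no camera call.
- job_done(): hands the job in, once; it reports no verdict.
Trained networks look in the newest picture that a camera, given by its name, has taken for a name from the list of things; names that differ only in an ending like _2 or _b are one class to them, and where a whole thing is asked for, a point or a joint stands for the part that bears it (a point fixed in the world has none). Each returns a list of dicts, best first, with "conf" (0 to 1); they miss things now and then, are a little off and sometimes report something else, mostly with a low value. They report only what shows in the picture. A call takes as long as a camera call. They do not tell look-alikes from the thing itself.
- masks_of(target, camera): "pixels" (400x640 bool, what is visible of it) and "at" ([column, row] in pixels, amid what is visible of it).
The state is a dict: "clock": time; "joint_pos": joint angles; "joint_vel": joint speeds; "tau": joint torques, N m; "eef_pos": TCP position; "tool_rot": TCP orientation; "ft_force": force on the tool from outside, world axes, zero at the start; "ft_torque": the same for the moment, N m; "grip_width": finger opening in m.
Only numpy, scipy, OpenCV 4.12 (cv2) and the standard library are available. Lean on these libraries where they do the work, as an engineer would, in place of code of your own. Each camera call takes 0.05 s, during which the arm holds its last target. There are 200 camera calls.

## Working session

There is one attempt and no reset: what is moved stays moved. The work goes in short steps, Python scripts to look and compute and a tool call to move; the robot and the scene stay as the last step left them, time stands still between calls to the robot, and variables do not carry over. Pictures are saved under pics/ and viewed, about 8 in all and at most 12, crops included, and the job is handed in when it is done.

Besides the shell and the picture viewer there is one more tool, called after ">>>" by a JSON object that holds its "api" and its "payload", one argument or row to a line. jog_arm: Moves the arm, as the interface text tells. Its arguments: {"type":"object","properties":{"deltas":{"type":"array"}},"required":["deltas"]}

```bash
mkdir -p pics
cat > h.py <<'E'
import numpy as np, cv2
from workcell import *
def snap(n,f):
    im=camera(n); cv2.imwrite('pics/'+f,im[:,:,::-1]); return im
def ray(n,uv):
    m=camera_model(n); f=200/np.tan(np.radians(m['fovy'])/2); P=np.array(m['pose'])
    d=P[:3,:3]@np.array([(uv[0]-m['cx'])/f,(uv[1]-m['cy'])/f,1]); return P[:3,3],d/np.linalg.norm(d)
def at_z(n,uv,z):
    o,d=ray(n,uv); return o+d*(z-o[2])/d[2]
def proj(n,p):
    m=camera_model(n); f=200/np.tan(np.radians(m['fovy'])/2); P=np.array(m['pose'])
    q=P[:3,:3].T@(np.array(p)-P[:3,3]); return np.array([m['cx']+f*q[0]/q[2],m['cy']+f*q[1]/q[2]])
def tri(a,b):
    o1,d1=ray('top',a);o2,d2=ray('side',b)
    s=np.linalg.lstsq(np.c_[d1,-d2],o2-o1,rcond=None)[0]
    p,q=o1+d1*s[0],o2+d2*s[1]; return (p+q)/2,np.linalg.norm(p-q)
E
python3 - <<'E'
from h import *
np.set_printoptions(precision=4,suppress=True)
for n in('top','side'):
    snap(n,n+'1.png'); print(n,np.array(camera_model(n)['pose']),camera_model(n)['fovy'])
for t in ['left_ear','right_ear','shutter_tab','left_box','right_box','flask','glue_jar','nippers','stand','seesaw']:
    r={}
    for n in('top','side'):
        l=masks_of(t,n); r[n]=l
        print(t,n,[(round(d['conf'],2),np.round(d['at'],1).tolist(),int(d['pixels'].sum())) for d in l[:3]])
    if r['top'] and r['side']: print('   ',tri(r['top'][0]['at'],r['side'][0]['at']))
print(get_obs())
E
```

```text
top [[ 0.0105 -0.9857  0.168   0.2556]
 [-0.9997 -0.0141 -0.0198  0.0207]
 [ 0.0219 -0.1677 -0.9856  1.6121]
 [ 0.      0.      0.      1.    ]] 44.69308247890324
side [[-0.7038 -0.5397  0.4619 -0.2015]
 [-0.7104  0.544  -0.4466  0.6617]
 [-0.0102 -0.6424 -0.7663  1.3132]
 [ 0.      0.      0.      1.    ]] 50.67419494664745
left_ear top [(0.43, [293.1, 176.7], 1583)]
left_ear side [(0.82, [294.5, 194.6], 1043)]
    (array([0.5874, 0.0476, 0.1191]), np.float64(0.010449450432552208))
right_ear top [(0.92, [292.1, 175.5], 1600), (0.48, [292.1, 148.1], 57), (0.39, [364.5, 172.3], 2246)]
right_ear side [(0.59, [292.7, 195.3], 1063)]
    (array([0.5929, 0.0513, 0.1133]), np.float64(0.011611333513429712))
shutter_tab top [(0.62, [289.3, 149.8], 28)]
shutter_tab side [(0.48, [278.2, 173.0], 83)]
    (array([0.6537, 0.0596, 0.1944]), np.float64(0.011323922382418122))
left_box top [(0.87, [226.9, 181.1], 2318), (0.58, [302.2, 237.2], 369), (0.34, [287.1, 145.0], 51)]
left_box side [(0.98, [256.2, 244.7], 1990)]
    (array([0.5812, 0.2615, 0.0268]), np.float64(0.01021131110878298))
right_box t
[... 732 characters left out ...]
(array([0.6552, 0.0451, 0.0411]), np.float64(0.010600900073954067))
seesaw top [(0.93, [290.2, 173.4], 1685)]
seesaw side [(0.93, [290.7, 195.2], 1113)]
    (array([0.5988, 0.0569, 0.1138]), np.float64(0.0100263973743031))
{'clock': 1.1, 'joint_pos': array([-1.137 ,  0.2406,  0.005 ,  1.3352, -0.    ,  1.5708]), 'joint_vel': array([-0.0005,  0.001 , -0.0004, -0.0004,  0.0016, -0.0016]), 'tau': array([  0.0001, -37.222 ,  25.2697,   0.0013,   0.    ,   0.    ]), 'eef_pos': array([ 0.2102, -0.4537,  0.2313]), 'tool_rot': array([ 0.9766,  0.2152, -0.    ,  0.    ]), 'ft_force': array([-1.0317, -0.0859,  0.7044]), 'ft_torque': array([-0.0038, -0.0207, -0.0062]), 'grip_width': 0.0848469708951575}
```

Run:
```python
from h import *
a=snap('top','top2.png');b=snap('side','side2.png')
ca=cv2.resize(a[110:290,190:400],None,fx=3.8,fy=3.3,interpolation=2) if 0 else cv2.resize(a[120:270,190:390],None,fx=4,fy=4,interpolation=2)
cb=cv2.resize(b[120:270,200:400],None,fx=4,fy=4,interpolation=2)
cv2.imwrite('pics/ctop2.png',ca[:,:,::-1]);cv2.imwrite('pics/cside2.png',cb[:,:,::-1])
```

```text
(no output)
```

View pics/ctop2.png

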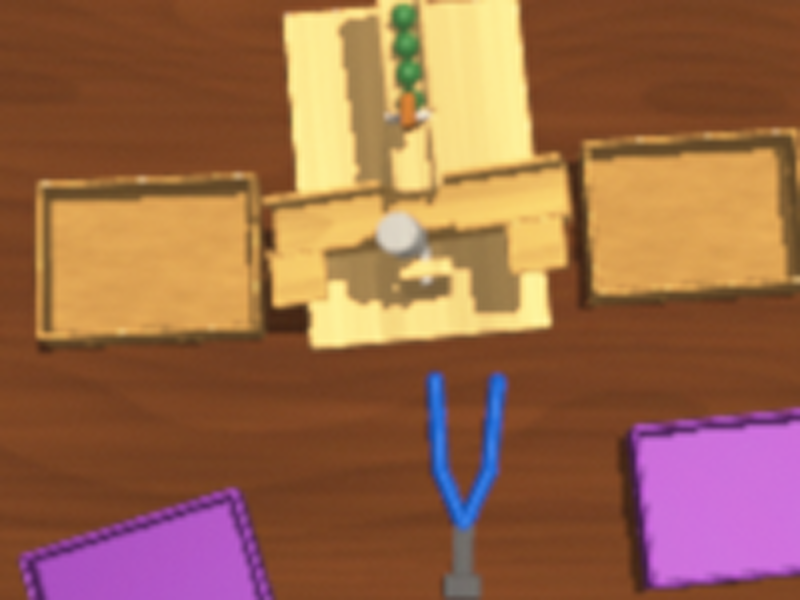

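View pics/cside2.png

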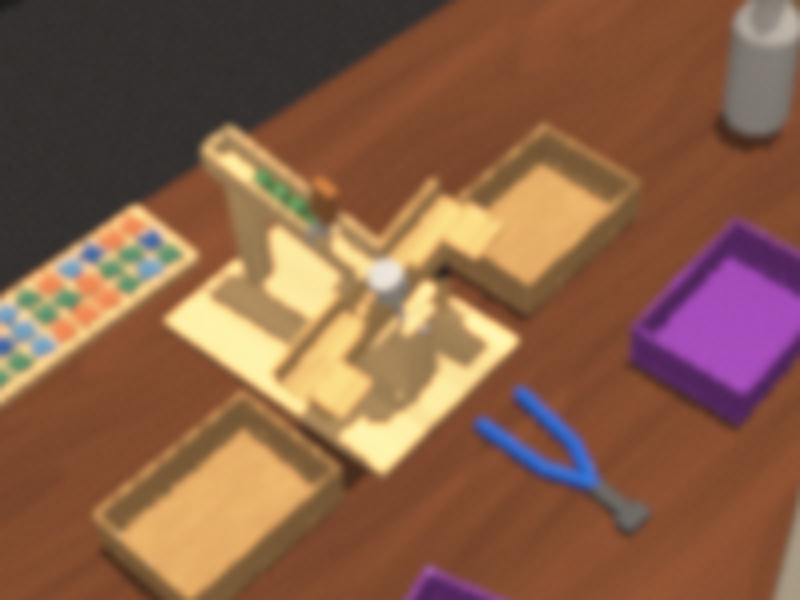

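View pics/side2.png

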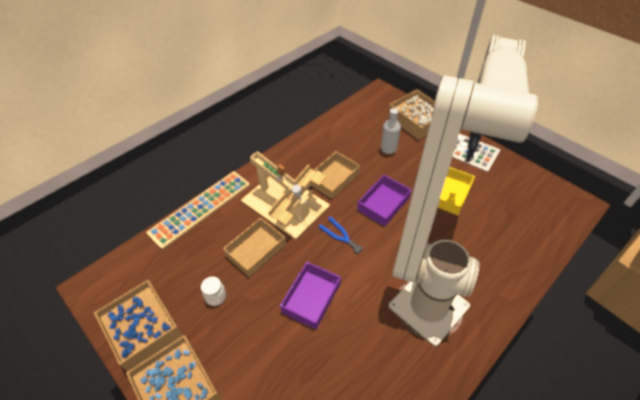

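Run:
```python
from h import *
np.set_printoptions(precision=4,suppress=True)
print({k:v for k,v in camera_model('top').items() if k!='pose'}, {k:v for k,v in camera_model('side').items() if k!='pose'})
T=lambda x,y:(190+x/4,120+y/4)
S=lambda x,y:(200+x/4,120+y/4)
print('base top',[at_z('top',T(*p),.012) for p in [(285,13),(520,0),(550,325),(312,348)]])
print('base side',[at_z('side',S(*p),.012) for p in [(165,320),(385,473),(518,340)]])
for n,a,b in [('L ear',(298,278),(330,385)),('R ear',(538,243),(470,230)),('weight',(400,230),(386,268)),('tabtop',(408,96),(326,182))]:
    print(n,tri(T(*a),S(*b)))
print('boxL top z.05',[at_z('top',T(*p),.05) for p in [(37,183),(257,175),(262,335),(40,345)]])
print('boxL side z.05',[at_z('side',S(*p),.05) for p in [(97,515),(240,395),(340,470)]])
o=get_obs();print(proj('top',o['eef_pos']),proj('side',o['eef_pos']))
```

```text
{'fovy': 44.69308247890324, 'cx': 309.929652687816, 'cy': 199.94107616489688} {'fovy': 50.67419494664745, 'cx': 324.92592039293186, 'cy': 192.84317060764891}
base top [array([0.792 , 0.1579, 0.012 ]), array([ 0.8073, -0.0431,  0.012 ]), array([ 0.5247, -0.0701,  0.012 ]), array([0.5025, 0.1277, 0.012 ])]
base side [array([0.7927, 0.1636, 0.012 ]), array([0.5027, 0.1318, 0.012 ]), array([ 0.526 , -0.0655,  0.012 ])]
L ear (array([0.5487, 0.1383, 0.1081]), np.float64(0.01443199734166498))
R ear (array([ 0.5679, -0.0504,  0.1513]), np.float64(0.007536033416067905))
weight (array([0.5682, 0.0539, 0.1835]), np.float64(0.004247711466069489))
tabtop (array([0.6578, 0.0465, 0.2228]), np.float64(0.0032947025551490145))
boxL top z.05 [array([0.6304, 0.3537, 0.05  ]), array([0.64  , 0.1739, 0.05  ]), array([0.5067, 0.1659, 0.05  ]), array([0.496 , 0.3447, 0.05  ])]
boxL side z.05 [array([0.6292, 0.3562, 0.05  ]), array([0.6421, 0.184 , 0.05  ]), array([0.5132, 0.1736, 0.05  ])]
[468.3092 300.9967] [467.9312 155.5748]
```

View pics/top2.png

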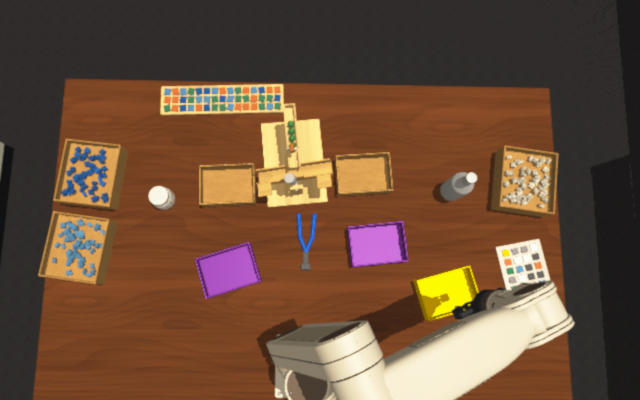

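The seesaw's right end is up: the right ear is at z≈0.151 and the left at z≈0.108. The trough therefore runs to the left box, so I'll press the right ear and the marbles should go to the right cardboard box. In the top picture the tab is at about (292,144), the right ear at (324,181) and the left ear at (264,190). The stand's yaw is about 0.10.

>>> {"api": "jog_arm", "payload": {
  "deltas": [
    [[38, -17, 0, 0, 0, 4, 0], [38, -17, 0, 0, 0, 4, 0], [38, -17, 0, 0, 0, 4, 0], [38, -17, 0, 0, 0, 4, 0], [38, -17, 0, 0, 0, 3, 0]]
  ]
}}

```text
clock: 1.7
eef_pos: [0.3685, -0.319, 0.2313]
tool_rot: [0.999, 0.038, -0.0, 0.001]
ft_force: [0.8, -1.2, 1.3]
grip_width: 0.0122
```

```bash
cat >> h.py <<'E'
from scipy.spatial.transform import Rotation as Ro
O=np.array([.603,.040,0]);YAW=.10
def st(p): # stand mm -> world m
    return O+Ro.from_euler('z',YAW).apply(np.array(p)/1000)
def go(p): # tool deltas mm to stand point, turn deg
    o=get_obs();R=Ro.from_quat(o['tool_rot'])
    w=Ro.from_euler('z',YAW)*Ro.from_euler('x',np.pi)
    print('t',round(o['clock'],2),'stand now',np.round(Ro.from_euler('z',-YAW).apply(o['eef_pos']-O)*1000,1),'F',np.round(o['ft_force'],1),'grip',round(o['grip_width'],4))
    print('delta',np.round(R.inv().apply(st(p)-o['eef_pos'])*1000,1),'turn',np.round((R.inv()*w).as_rotvec(degrees=True),1))
E
python3 -c "
from h import *
go([-46,-92,185])"
```

```text
t 1.7 stand now [-269.2 -333.8  231.3] F [ 0.8 -1.2  1.3] grip 0.0122
delta [ 217.3 -247.3   45.6] turn [ 0.1  0.  -1.4]
```

>>> {"api": "jog_arm", "payload": {
  "deltas": [
    [[32, -36, 0, 0, 0, -1, 0], [32, -36, 0, 0, 0, 0, 0], [32, -36, 0, 0, 0, 0, 0], [32, -36, 0, 0, 0, 0, 0], [32, -36, 0, 0, 0, 0, 0]]
  ]
}}

```text
clock: 2.2
eef_pos: [0.5183, -0.1195, 0.2312]
tool_rot: [0.999, 0.045, 0.001, 0.003]
ft_force: [0.5, -1.4, -0.0]
grip_width: -0.0002
```

```bash
python3 -c "
from h import *
go([-46,-92,185])"
```

```text
t 2.2 stand now [-100.2 -150.3  231.2] F [ 0.5 -1.4 -0. ] grip -0.0002
delta [ 53.5 -59.   46. ] turn [ 0.3 -0.2 -0.6]
```

>>> {"api": "jog_arm", "payload": {
  "deltas": [
    [[25, -28, 10, 0, 0, 0, 0], [25, -28, 15, 0, 0, 0, 0], [3, -3, 15, 0, 0, -1, 0], [0, 0, 0, 0, 0, 0, 0]]
  ]
}}

```text
clock: 2.6
eef_pos: [0.5717, -0.0465, 0.1899]
tool_rot: [0.998, 0.059, 0.003, 0.002]
ft_force: [-1.7, -0.2, -0.3]
grip_width: 0.0001
```

```bash
python3 -c "
from h import *
go([-46,-92,185])
a=snap('top','t3.png');b=snap('side','s3.png')
o=get_obs()['eef_pos'];print(proj('top',o),proj('side',o))
c=np.hstack([cv2.resize(x,None,fx=4,fy=4,interpolation=2) for x in (a[130:230,250:350],b[130:230,250:350])])
cv2.imwrite('pics/c3.png',c[:,:,::-1])"
```

```text
t 2.6 stand now [-39.8 -82.9 189.9] F [-1.7 -0.2 -0.3] grip 0.0001
delta [-6.4  8.9  4.9] turn [ 0.3 -0.4  1.1]
[323.56471919 175.49680177] [316.91103095 169.87811817]
```

View pics/c3.png

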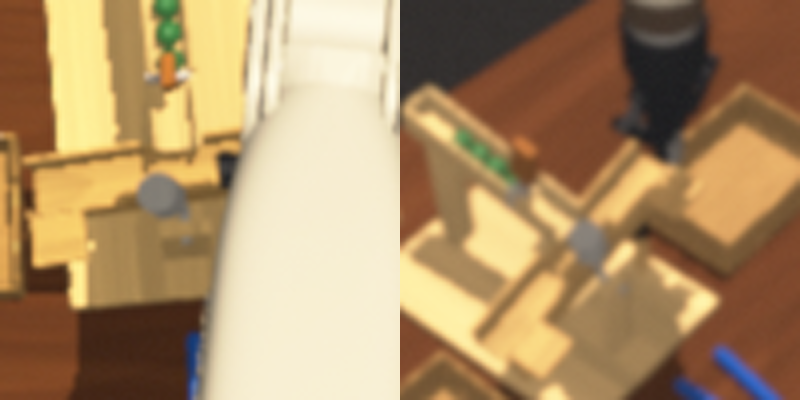

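The picture confirms the fingertip is at (318,170) in the side view, as projected, just above the right ear. Next I'll correct the small offset and press down.

>>> {"api": "jog_arm", "payload": {
  "deltas": [
    [[-5, 8, 8, 0, 0, 1, 0], [0, 0, 12, 0, 0, 0, 0], [0, 1, 15, 0, 0, 0, 0], [0, 2, 15, 0, 0, 0, 0], [0, 2, 12, 0, 0, 0, 0]]
  ]
}}

```text
clock: 3.2
eef_pos: [0.5701, -0.0681, 0.1322]
tool_rot: [0.999, 0.044, 0.01, 0.004]
ft_force: [0.6, -0.5, -0.4]
grip_width: -0.0002
```

```bash
python3 -c "
from h import *
go([-46,-97,116])"
```

```text
t 3.2 stand now [ -43.6 -104.3  132.2] F [ 0.6 -0.5 -0.4] grip -0.0002
delta [-2.8 -7.4 16.1] turn [ 0.5 -1.1 -0.7]
```

>>> {"api": "jog_arm", "payload": {
  "deltas": [
    [[-2, -5, 10, 0, -1, 0, 0], [0, -1, 8, 0, 0, 0, 0], [0, 0, 0, 0, 0, 0, 0]]
  ]
}}

```text
clock: 3.5
eef_pos: [0.5655, -0.0637, 0.1108]
tool_rot: [0.999, 0.042, -0.001, 0.004]
ft_force: [0.3, 0.2, -0.5]
grip_width: -0.0
```

```bash
python3 -c "
from h import *
go([-46,-97,112])
b=snap('side','s4.png')
c=cv2.resize(b[130:250,230:350],None,fx=4,fy=4,interpolation=2)
cv2.imwrite('pics/c4.png',c[:,:,::-1])"
```

```text
t 3.5 stand now [-47.7 -99.4 110.8] F [ 0.3  0.2 -0.5] grip -0.0
delta [ 1.6 -2.5 -1.2] turn [ 0.4  0.2 -0.9]
```

View pics/c4.png

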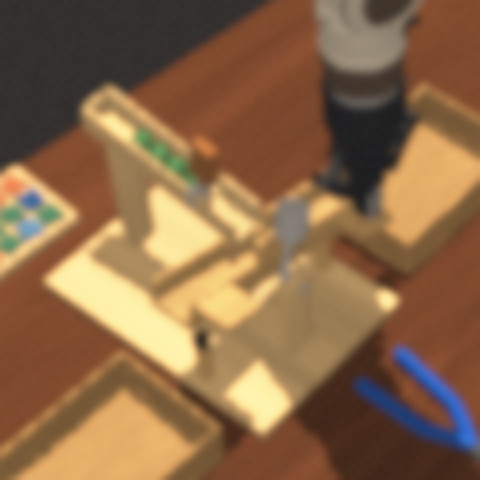

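The seesaw has tipped: in the picture the left end is up and the weight leans right, at about (293,220) in the crop. Now I'll raise the tool and go round to the right of the tab.

>>> {"api": "jog_arm", "payload": {
  "deltas": [
    [[0, 0, -30, 0, 0, 0, 0], [0, 0, -45, 0, 0, 0, 0], [0, 0, -45, 0, 0, -1, 0], [0, 0, -20, 0, 0, 0, 0], [0, 0, 0, 0, 0, 0, 0]]
  ]
}}

```text
clock: 4.05
eef_pos: [0.5663, -0.0617, 0.2574]
tool_rot: [0.999, 0.052, -0.001, 0.004]
ft_force: [0.4, -0.7, -0.2]
grip_width: -0.0001
```

```bash
python3 -c "
from h import *
go([54,-55,190])
snap('top','t5.png');snap('side','s5.png')
for n in('top','side'):
  l=masks_of('shutter_tab',n);print(n,[(d['conf'],d['at']) for d in l[:2]])
  for nm,p in dict(tabpt=(54,2,200),Rdn=(-44,-101,107),Lup=(-44,85,155)).items(): print(nm,proj(n,st(p)))
  for t in('left_ear','right_ear'): print(t,[(round(d['conf'],2),d['at'],d['pixels'].sum()) for d in masks_of(t,n)[:2]])
"
```

```text
t 4.05 stand now [-46.7 -97.5 257.4] F [ 0.4 -0.7 -0.2] grip -0.0001
delta [101.  -42.6  66.9] turn [0.4 0.1 0.2]
top [(0.42, [276.4, 174.4]), (0.42, [228.9, 182.8])]
tabpt [292.14492518 146.97529287]
Rdn [327.63625696 182.34265907]
Lup [267.89161696 184.20962732]
left_ear [(0.95, [275.9, 171.5], np.int64(1064)), (0.44, [455.3, 185.9], np.int64(718))]
right_ear [(0.7, [276.1, 176.4], np.int64(1075))]
side [(0.56, [341.3, 239.3]), (0.53, [281.3, 172.3])]
tabpt [281.65639586 170.07912769]
Rdn [321.24331408 183.27267656]
Lup [286.91866015 205.28633708]
left_ear [(0.71, [295.5, 192.2], np.int64(875))]
right_ear [(0.98, [293.2, 192.3], np.int64(990))]
```

>>> {"api": "jog_arm", "payload": {
  "deltas": [
    [[36, -12, 0, 0, 0, 0, 0], [36, -12, 0, 0, 0, 0, 0], [28, -12, 0, 0, 0, 0, 0], [0, 0, 15, 0, 0, 0, 0], [0, 0, 0, 0, 0, 0, 0]]
  ]
}}

```text
clock: 4.95
eef_pos: [0.6586, -0.0145, 0.2271]
tool_rot: [0.999, 0.051, -0.012, 0.003]
ft_force: [-0.4, 0.4, -0.3]
grip_width: -0.0002
```

```bash
python3 -c "
from h import *
go([53,-52,190])"
```

```text
t 4.95 stand now [ 49.9 -59.8 227.1] F [-0.4  0.4 -0.3] grip -0.0002
delta [ 4.  -7.9 36.9] turn [0.2 1.4 0.1]
```

>>> {"api": "jog_arm", "payload": {
  "deltas": [
    [[3, -4, 18, 0, 1, 0, 0], [0, -4, 17, 0, 0, 0, 0], [0, 0, 0, 0, 0, 0, 0]]
  ]
}}

```text
clock: 5.25
eef_pos: [0.6594, -0.0066, 0.1902]
tool_rot: [0.999, 0.051, -0.005, 0.002]
ft_force: [-0.9, -0.3, 0.3]
grip_width: -0.0
```

```bash
python3 -c "
from h import *
go([53,-20,190])
b=snap('side','s6.png');a=snap('top','t6.png')
c=np.hstack([cv2.resize(x,None,fx=4,fy=4,interpolation=2) for x in (a[120:220,250:350],b[120:220,250:350])])
cv2.imwrite('pics/c6.png',c[:,:,::-1])"
```

```text
t 5.25 stand now [ 51.4 -52.  190.2] F [-0.9 -0.3  0.3] grip -0.0
delta [  1.6 -32.    0. ] turn [0.2 0.5 0.1]
```

View pics/c6.png

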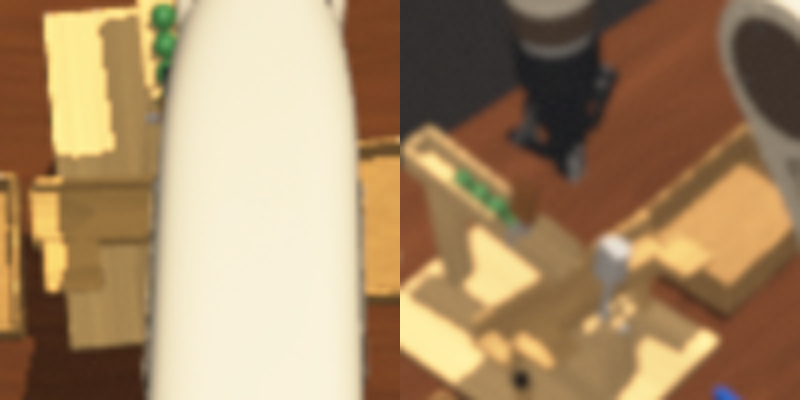

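The seesaw has stayed tipped to the right, and the fingertip is beside the tab at its right. The next moves push left.

>>> {"api": "jog_arm", "payload": {
  "deltas": [
    [[1, -14, 0, 0, 0, 0, 0], [0, -14, 0, 0, 0, 0, 0], [0, -12, 0, 0, 0, 0, 0], [0, -12, 0, 0, 0, 0, 0], [0, -10, 0, 0, 0, 0, 0]]
  ]
}}

```text
clock: 5.85
eef_pos: [0.6568, 0.0577, 0.1975]
tool_rot: [0.999, 0.049, 0.001, 0.003]
ft_force: [-0.6, -1.3, -1.5]
grip_width: -0.0001
```

```bash
python3 -c "
from h import *
go([53,30,190])"
```

```text
t 5.85 stand now [ 55.3  12.3 197.5] F [-0.6 -1.3 -1.5] grip -0.0001
delta [ -2.3 -17.8   7.4] turn [ 0.3 -0.1 -0.1]
```

>>> {"api": "jog_arm", "payload": {
  "deltas": [
    [[-1, -7, 3, 0, 0, 0, 0], [0, -7, 2, 0, 0, 0, 0], [0, -6, 0, 0, 0, 0, 0], [0, -5, 0, 0, 0, 0, 0]]
  ]
}}

```text
clock: 6.25
eef_pos: [0.6546, 0.0746, 0.1929]
tool_rot: [0.998, 0.058, 0.002, 0.002]
ft_force: [3.0, -12.3, 1.3]
grip_width: -0.0001
```

```bash
python3 -c "
from h import *
go([53,30,190])"
```

```text
t 6.25 stand now [ 54.8  29.3 192.9] F [  3.  -12.3   1.3] grip -0.0001
delta [-1.8 -0.8  2.9] turn [ 0.3 -0.2  0.9]
```

>>> {"api": "jog_arm", "payload": {
  "deltas": [
    [[0, -4, 0, 0, 0, 0, 0], [0, -4, 0, 0, 0, 0, 0]]
  ]
}}

```text
clock: 6.45
eef_pos: [0.6547, 0.0741, 0.193]
tool_rot: [0.998, 0.059, 0.002, 0.005]
ft_force: [1.4, -5.4, 1.9]
grip_width: 0.0002
```

>>> {"api": "jog_arm", "payload": {
  "deltas": [
    [[0, 15, 0, 0, 0, 0, 0], [0, 20, 0, 0, 0, 0, 0], [0, 20, 0, 0, 0, 0, 0], [0, 0, -35, 0, 0, 0, 0], [0, 0, -35, 0, 0, 0, 0]]
  ]
}}

```text
clock: 6.95
eef_pos: [0.6576, 0.0147, 0.257]
tool_rot: [0.998, 0.058, -0.006, 0.003]
ft_force: [0.5, -0.6, 0.7]
grip_width: 0.0
```

```bash
python3 -c "
from h import *
go([-100,-150,270])
b=snap('side','s7.png')
c=cv2.resize(b[120:270,200:370],None,fx=4,fy=4,interpolation=2)
cv2.imwrite('pics/c7.png',c[:,:,::-1])"
```

```text
t 6.95 stand now [ 51.7 -30.7 257. ] F [ 0.5 -0.6  0.7] grip 0.0
delta [-153.8  116.9  -10.5] turn [0.3 0.7 0.9]
```

View pics/c7.png

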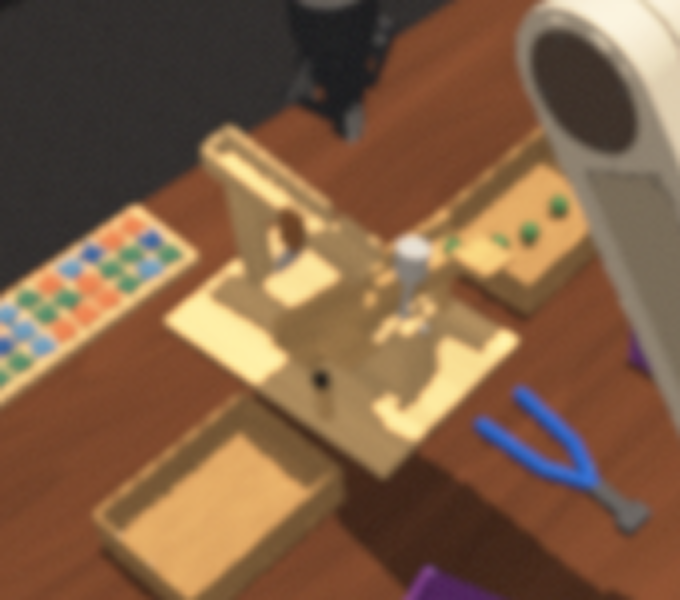

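The chute is empty. All four green marbles are at the seesaw's right end or in the right box, at about (450,243), (500,240), (530,233) and (560,206) in the crop. I'll draw the arm back and check again.

>>> {"api": "jog_arm", "payload": {
  "deltas": [
    [[0, 0, -15, 0, 0, 0, 0], [-35, 25, 0, 0, 0, 0, 0], [-35, 25, 0, 0, 0, 0, 0], [-35, 25, 0, 0, 0, 0, 0], [-35, 25, 0, 0, 0, 0, 0]]
  ]
}}

```text
clock: 7.5
eef_pos: [0.5349, -0.104, 0.2786]
tool_rot: [0.998, 0.06, 0.003, 0.002]
ft_force: [-0.0, -1.0, 0.1]
grip_width: 0.0003
```

>>> {"api": "jog_arm", "payload": {
  "deltas": [
    [[-35, 30, 0, 0, 0, 0, 0], [-35, 30, 0, 0, 0, 0, 0], [-35, 30, 0, 0, 0, 0, 0], [-35, 30, 0, 0, 0, 0, 0], [0, 0, 0, 0, 0, 0, 0]]
  ]
}}

```text
clock: 8.0
eef_pos: [0.4002, -0.2488, 0.2782]
tool_rot: [0.998, 0.057, 0.004, 0.002]
ft_force: [0.2, 0.1, -0.2]
grip_width: 0.0003
```

>>> {"api": "jog_arm", "payload": {
  "deltas": [
    [[0, 0, 0, 0, 0, 0, 0], [0, 0, 0, 0, 0, 0, 0], [0, 0, 0, 0, 0, 0, 0], [0, 0, 0, 0, 0, 0, 0], [0, 0, 0, 0, 0, 0, 0]]
  ]
}}

```text
clock: 8.5
eef_pos: [0.4016, -0.2478, 0.2781]
tool_rot: [0.998, 0.057, 0.005, 0.001]
ft_force: [0.2, -0.4, 0.3]
grip_width: -0.0005
```

```bash
python3 -c "
from h import *
go([-100,-150,270])
a=snap('top','t8.png');b=snap('side','s8.png')
c=np.hstack([cv2.resize(x,None,fx=2.5,fy=2.5,interpolation=2) for x in (a[110:270,240:400],b[110:270,230:390])])
cv2.imwrite('pics/c8.png',c[:,:,::-1])
for n in('top','side'):
  for t in('marble1_center','flask','glue_jar','nippers'): print(n,t,[(round(d['conf'],2),np.round(d['at'],1).tolist()) for d in masks_of(t,n)[:5]])"
```

```text
t 8.5 stand now [-229.1 -266.3  278.1] F [ 0.2 -0.4  0.3] grip -0.0005
delta [ 130.7 -114.4    9.2] turn [ 0.1 -0.6  0.8]
top marble1_center []
top flask [(0.74, [227.8, 181.9]), (0.72, [458.9, 183.0])]
top glue_jar [(0.98, [157.6, 196.3])]
top nippers [(0.69, [303.2, 242.8])]
side marble1_center []
side flask [(0.58, [386.0, 143.1])]
side glue_jar []
side nippers [(0.75, [340.7, 237.3]), (0.54, [275.2, 179.6])]
```

View pics/c8.png

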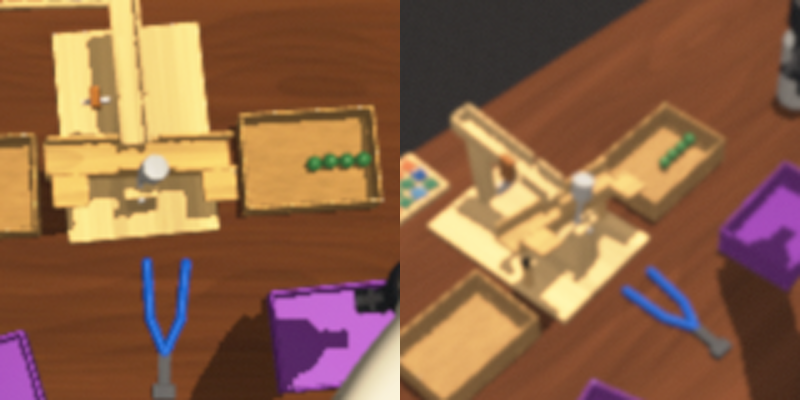

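Both views show all four marbles in a row in the right cardboard box, at about (366–386,174) in the top picture. The tab has moved from column 292 to 278, about 45 mm, and the tool is clear of everything. I'm handing the job in.

```bash
python3 -c "
from workcell import job_done
print(job_done())"
```

```text
the job is handed in; nothing more can be done
None
```

The job is done and handed in at about 9 s of the 48 s allowed. The seesaw started with its right end up, so I pressed the right ear down until it tipped over. Then I pushed the shutter tab left until it met its stop, where the sideways force rose to about 12 N.

**Last checks:**
- **Marbles:** both camera views show all four in the right cardboard box, and the chute is empty.
- **Seesaw:** it still leans right.
- **Shutter:** the tab moved about 45 mm, which is fully open.
- **Bystanders:** the nippers, flask and glue jar are where they were, by the pictures and the network positions. The glue jar was not found in the last side view, but the top view had it unmoved.
- **Arm:** it is clear of everything.

**Disagreements:**
- **Networks:** they found no marbles in the last pictures and gave doubtful positions for the ears. I judged both from the pictures and my own two-view measurements.
- **Two views:** they disagreed by up to about 14 mm on the left ear and by 3 to 8 mm on the points that mattered.

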